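# Clip the loading plate and hold the inspection mirror so the camera sees its dot

## Task

Take the orange spring clip off the rim of the blue parts bin and clip the brown slotted plate to the aluminium backrest of the camera stand with it, over their top edges, letting the jaws close on both. Then pick up the inspection mirror by its red handle and hold it about 9 cm in front of the yellow dot on the plate, angled so that the camera sees the dot in the middle of the glass. Finish holding the mirror there, still and clear of everything else, and leave the other things on the bench where they are.

Things in the scene. Friction and masses are not known exactly. Their poses are not given: they have to be found in the camera images.
- stand: Fixed camera stand, grey base 270 x 250 x 12 mm. Origin on the table under the plate's dotted face; x along the plate, y the way the dotted face looks, z up. Plate: face at y = 0, edges at z = 27 and 157 mm. Black groove block: x -105 to 105, y -17.5 to 12.5, up to z = 57. Steel column at x = 90, y = -190, 442 high, carrying a black camera 42 mm across, 68 long.
- backrest_top (a point): On the stand at (-55, -5.25, 157) mm: middle of the top edge of plate and aluminium backrest together, 10.5 mm thick across the stand's y. The backrest (5 mm thick, behind the plate, top at z = 156) spans x = -95 to -15 mm: only there can the clip grip both. Its ribs behind reach up to z = 102.
- lens (a point): Centre of the camera's lens, on the stand at (90, -100, 360) mm. The camera looks over the plate's top edge to the place in front of the dot; it cannot see the dotted face directly.
- plate: Brown slotted loading plate 200 x 5 x 130 mm, 0.18 kg, standing loose on its long edge in the groove. Origin at the middle of its lower edge; x along it, y towards the dotted face, z up.
- dot (a point): Centre of the yellow dot, 16 mm across, on the plate's face, 48 mm to +x of the plate's middle and 78 mm above its lower edge (about 48, 0, 105 mm in the stand frame). It faces the stand's +y.
- sight_a (a point): Imaginary point on the line from dot to lens, 0.175 of the way. The camera sees the dot at that place on the glass whose x and y (glass frame) are those of the point s of the way from dot to lens, where s = the dot's distance off the glass plane / (the dot's + the lens's). This point stands for s under 0.20.
- sight_b (a point): The same, 0.225 of the way, for s from 0.20 to 0.25.
- sight_c (a point): The same, 0.275 of the way, for s over 0.25.
- split_near (a point): Imaginary point on the same line carried on past the dot by a third of the dot-lens distance: it is in front of the glass plane just when s is over 0.20.
- split_far (a point): The same, carried on by a half: in front of the glass plane just when s is over 0.25.
- bin: Fixed small blue open parts bin 170 (x) x 140 (y) x 90 mm high, rim 10 mm thick and 26 mm deep all round, some little black parts on its floor. Origin on the table under its centre. The clip sits on the rim of its -y side.
- clip: Orange spring clip (peg type), 50 g, 22 mm wide along x, parked astride the bin's rim, jaws down. Origin on the pivot, 6 mm above the edge it straddles (a pin stops it there); y across the jaws, z up. Jaws reach 32 mm below the pivot. Handles rise to 48 mm above it, leaning apart, 45 mm over their tops. The body is the -y arm: when squeezed it leans by half the joint angle.
- clip_jaw (a joint): Jaw angle (rad). 0: as parked, jaws 10 mm apart. About 0.47: fully open, handles squeezed across y till upright and parallel, 22 mm over their outsides; jaws 24 mm apart at the tips, 14 mm at the roots. Sprung shut with 0.18 Nm at 0 (8 N at the jaws) to 0.32 Nm at 0.47; 25 to 40 N of grip on the handles opens it fully.
- rest: Fixed mirror rest: dark base 210 x 70 x 8 mm, two grey notched posts 8 mm thick at x = -55 and +48 mm, 34 mm wide, notch floor at 45 mm, tops at 57 mm height. Origin on the table under the middle of the mirror's handle, x towards the mirror's head.
- mirror: Inspection mirror, 0.1 kg, lying level in the rest: red square handle 14 x 14 x 130 mm, 6 mm stem, round head. Origin at the handle's middle on its axis, 52 mm above the table; x along the handle towards the head, z up as it lies. Centre of mass 30 mm towards the head. 95 mm of the handle is free between the posts.
- glass: The mirror's head: glass 54 mm across in a 59 mm black frame. Origin at the glass's centre, 140 mm from the handle's middle on its axis line; z is the way the glass looks, in the handle frame 45 degrees up and forward (0.707, 0, 0.707); x points forward and down, y across, in the plane of the glass. It does not swivel.
- tape: Bystander: roll of clear tape lying flat, 90 mm across, 24 mm high.
- tweezers: Bystander: steel tweezers lying flat, 130 mm long, 7 mm high.
- jar: Bystander: jar with white cap, 60 mm across, 70 mm high.
- carton: Bystander: open cardboard tray 100 x 160 x 45 mm.
- spare_plate: Bystander: spare brown slotted plate lying flat, 200 x 130 x 5 mm.
- brush: Bystander: brush lying flat, 170 mm long.
- flux_can: Bystander: can 52 mm across, 90 mm high.
There are look-alikes about, which are no part of the job. Leave any green look-alike of the mirror alone.

How it is judged:
By the outcome, as a careful person would: the job done as asked, in the order asked, and still so for the second after the job is handed in, while the arm keeps its last pose, push and grip.
It also fails if it takes over 45 s, if anything falls off the work surface, if the arm or the gripper's body presses on something with over 40 N, if the wrist force passes 120 N, or if a joint passes its speed limit or range.

## Robot

A 6-joint arm with a two-finger parallel gripper is mounted at the origin on the work surface. World frame = base frame: x ahead of the robot, y to its left, z up, the work surface at z = 0. Lengths are in m, angles in rad, forces in N, time in s.
With the tool pointing down it reaches from about 0.275 to 0.85 m from the base axis. Payload 5.2 kg.
Tool frame: the origin (TCP) lies midway between the tips of the shut fingers; the grasp point (between the pads) lies 19 mm behind it; z points along the fingers, y is the line along which they close (so a half turn about z gives the same grasp; the last joint's range is limited). The gripper opens to 85 mm and grips with 20 to 120 N. Pads are 22 mm wide; open, the fingers measure 114 mm over their backs; the gripper's body (76 mm by 85 mm) begins 54 mm behind the grasp point. The pads swing forward as they close: fully open they stand 13 mm farther back than shut.
Start: joints at [0.985, 0.259, 1.535, -0, 1.348, -0.203], TCP at [0.205, 0.51, 0.206] pointing down, gripper open.
Joint ranges: [-3.14, 3.14], [-0.91, 2.08], [0.19, 2.58], [-1.22, 4.36], [0.22, 2.71], [-3.12, 3.12]. Speed limits (rad/s): [2.57, 2.57, 3.14, 3.14, 3.14, 3.14].

## Interface

Orientations are given as [roll, pitch, yaw] about the fixed x, y, z axes, in that order (R = Rz(yaw) Ry(pitch) Rx(roll)).
In Python, from plant import ctrl, cams, workorder gives the robot as it stands. The module is installed in compiled form; this text tells all that it offers.
- The arm moves only by the tool send_rows, never from a script. Its argument "moves" is one flat list of numbers, 7 for each row, row after row: the turn, a rotation vector about the tool's x, y, z in parts of the range, where 1.0 means 90 degrees, then the shift along the tool's x, y, z in fractions of the full range, 1 being 0.8 m, then the finger opening in m, from 0 to 0.0854. In form: [ax, ay, az, tx, ty, tz, gripper, ax, ay, az, tx, ty, tz, gripper, ...]. A call has 1 to 20 rows; each row is the pose to reach, as a shift and turn from the pose commanded when the call began, along the tool's axes at that moment; what a row does not reach only later rows make up. A row lasts 1/8 s, in which the tool goes at most 62.5 mm and 10.7 degrees, less where a joint would pass 70% of its speed; a pose out of reach is approached as far as the arm can. A shift or turn number past 1, either way, is cut back to 1. A call with a gripper value outside its range is refused whole. The fingers move at their own pace and stop on an object; "newtons" is the grip in N (left out, the last holds). Time passes only in rows, so rows that repeat a pose let the fingers close. It gives the time, the measured TCP pose, the force, the opening and the grip force at its end, in the units of the state.
- ctrl.state(): the state, without advancing time (a new reading comes with each control period).
- cams.get_image(name): name is "scene" or "top" or "wrist"; returns the picture (420x560x3 uint8, red, green, blue); there is no depth.
- cams.get_calibration(name): a dict with "intrinsics" (3x3 intrinsics, pixels), "R" (3x3) and "t" (3): a world point X has camera coordinates R X + t. Camera axes: x right, y down, z forward; pixel columns grow to the right and rows downward; lengths in m; the calibration is good to about 2 mm. The wrist camera is an equidistant fisheye: a pixel r from the principal point sees the ray r / f radians off the axis. A picture is of the moment at which its call begins: read the wrist's pose just before it. get_calibration takes no time and is no camera call; for the wrist camera it gives the pose at the moment of the call.
- workorder.job_done(): hands the job in; it is judged then, once.
The state is a dict: "time_s": time; "qpos": joint angles; "dq": joint speeds; "tau": joint torques, N m; "eef_pos": TCP position; "tcp_rot": TCP orientation; "force": force on the tool from outside, world axes, zero at the start; "moment": the same for the moment, N m; "width": finger opening in m; "finger_force": force on a finger pad.
Only numpy, scipy, OpenCV 4.12 (cv2) and the standard library are available. Lean on these libraries where they do the work, as an engineer would, in place of code of your own. Each camera call takes 0.05 s, during which the arm holds its last target. There are 200 camera calls.

## Working session

There is one attempt and no reset: what is moved stays moved. The work goes in short steps, Python scripts to look and compute and a tool call to move; the robot and the scene stay as the last step left them, time stands still between calls to the robot, and variables do not carry over. Pictures are saved under pics/ and viewed, at most 10 in all, crops included, and the job is handed in when it is done.

Besides the shell and the picture viewer there is one more tool, called after "Call:" by a JSON object that holds its "fn" and its "kwargs", one argument or row to a line. send_rows: Moves the arm, as the interface text tells. Its arguments: {"type":"object","properties":{"moves":{"type":"array"},"newtons":{"type":"number"}},"required":["moves"]}

```bash
mkdir -p pics; cat > h.py <<'E'
import numpy as np, cv2
from plant import ctrl, cams, workorder
def grab(n):
    c=cams.get_calibration(n); im=cams.get_image(n); return im,c
def save(im,f): cv2.imwrite('pics/'+f,im[:,:,::-1])
def ray(c,u,v,fish=False):
    K=np.array(c['intrinsics']);R=np.array(c['R']);t=np.array(c['t'])
    x=(u-K[0,2])/K[0,0];y=(v-K[1,2])/K[1,1]
    if fish:
        r=np.hypot(x,y); s=np.sin(r)/max(r,1e-9); d=np.array([x*s,y*s,np.cos(r)])
    else: d=np.array([x,y,1.])
    d=R.T@d; return -R.T@t, d/np.linalg.norm(d)
def onz(c,u,v,z,fish=False):
    o,d=ray(c,u,v,fish); return o+d*(z-o[2])/d[2]
def tri(rs):
    A=0;b=0
    for o,d in rs:
        P=np.eye(3)-np.outer(d,d);A=A+P;b=b+P@o
    return np.linalg.solve(A,b)
def proj(c,X,fish=False):
    K=np.array(c['intrinsics']);p=np.array(c['R'])@np.array(X)+np.array(c['t'])
    if fish:
        r=np.hypot(p[0],p[1]);th=np.arctan2(r,p[2]);q=p[:2]/max(r,1e-9)*th
    else: q=p[:2]/p[2]
    return np.array([K[0,0]*q[0]+K[0,2],K[1,1]*q[1]+K[1,2]])
E
python3 - <<'E'
from h import *
for n in ['scene','top','wrist']:
    im,c=grab(n); np.save(n+'.npy',im); 
    save(cv2.resize(im,(800,600),interpolation=cv2.INTER_CUBIC),n+'0.png')
    np.savez(n+'_c.npz',**{k:np.array(v) for k,v in c.items()})
    print(n,c)
print(ctrl.state())
E
```

```text
scene {'intrinsics': array([[394.26479431,   0.        , 281.8104182 ],
       [  0.        , 394.26479431, 210.97503604],
       [  0.        ,   0.        ,   1.        ]]), 'R': array([[-0.73964712,  0.67289304, -0.0117085 ],
       [ 0.45596381,  0.48824971, -0.7441164 ],
       [-0.49499408, -0.55572221, -0.66794737]]), 't': array([ 0.31778914, -0.11214343,  1.54309418])}
top {'intrinsics': array([[477.64066592,   0.        , 280.92422256],
       [  0.        , 477.64066592, 213.626455  ],
       [  0.        ,   0.        ,   1.        ]]), 'R': array([[-1.51740130e-02, -9.99884817e-01,  3.18989724e-04],
       [-9.97482350e-01,  1.51154498e-02, -6.92855338e-02],
       [ 6.92727317e-02, -1.36952621e-03, -9.97596819e-01]]), 't': array([0.08885563, 0.49188392, 1.69531572])}
wrist {'intrinsics': array([[325.1922621 ,   0.        , 278.06284294],
       [  0.        , 325.1922621 , 216.4184337 ],
       [  0.        ,   0.        ,   1.        ]]), 'R': array([[ 3.73542686e-01,  9.27612990e-01, -4.23305992e-05],
       [ 8.93062428e-01, -3.59617098e-01,  2.70397933e-01],
       [ 2.50809413e-01, -1.01042974e-01, -9.62748646e-01]]), 't': array([-0.55186257, -0.03504762,  0.37825046])}
{'time_s': 0.15, 'qpos': array([ 9.85212536e-01,  2.59182755e-01,  1.53583629e+00, -3.40666828e-05,
        1.34801621e+00, -2.02836283e-01]), 'dq': array([ 0.00088763, -0.00150219, -0.00353082,  0.00080542,  0.00010042,
        0.00083171]), 'tau': array([ 2.80181135e-03, -4.46382487e+01, -2.90820479e+01, -4.41752791e-04,
        8.03373725e-03,  7.58528267e-05]), 'eef_pos': array([0.20516359, 0.50981674, 0.20506001]), 'tcp_rot': array([-3.14017294e+00, -2.58076232e-04,  2.75885251e+00]), 'force': array([ 0.33188755,  0.1828875 , -0.51414689]), 'moment': array([-0.00313522,  0.06881482,  0.04604775]), 'finger_force': 0.0, 'width': 0.08538932773250116}
```

View pics/scene0.png

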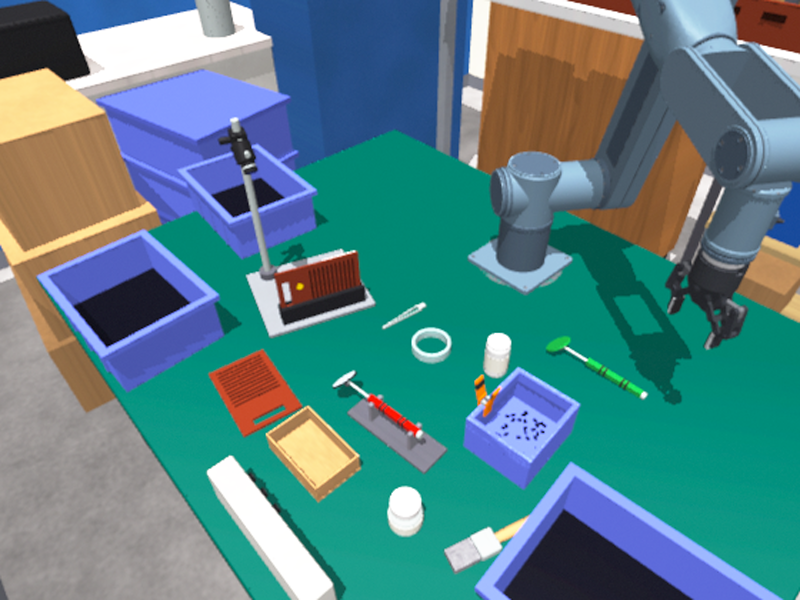

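View pics/top0.png

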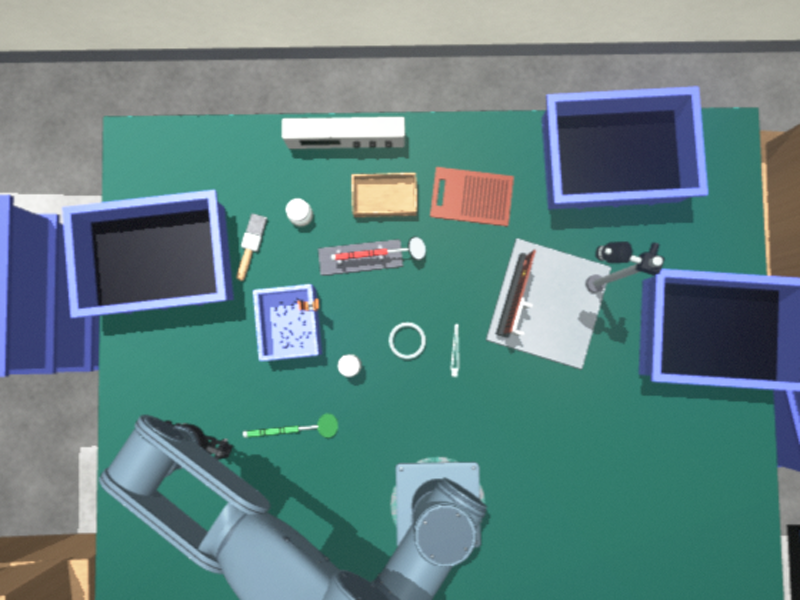

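Top view (800x600 px): bin at ~(287,323) with the clip on its right rim at (308,304), the mirror in the rest at ~(360,255) with its head to the right at (417,248), the stand at ~(550,303), and the green decoy at (290,430). The scene view agrees. Next, closer crops.

```bash
python3 - <<'E'
from h import *
T=np.load('top.npy');S=np.load('scene.npy')
def crop(im,x0,y0,w,h): return cv2.resize(im[y0:y0+h,x0:x0+w],(400,300),interpolation=cv2.INTER_CUBIC)
# 100x75 px crops, x4
m=np.vstack([np.hstack([crop(T,335,160,100,75),crop(S,170,170,100,75)]),np.hstack([crop(T,170,190,100,75),crop(T,215,145,100,75)])])
save(m,'mos1.png')
E
```

```text
(no output)
```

View pics/mos1.png

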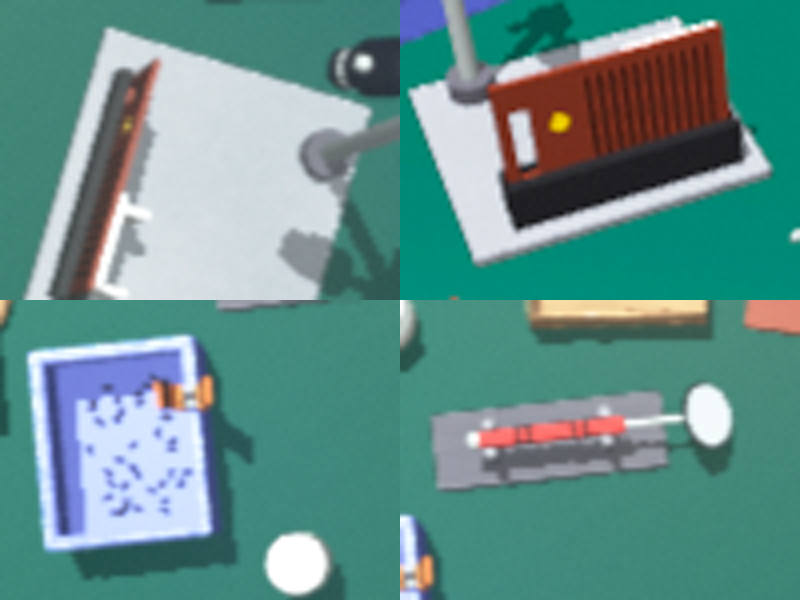

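Mosaic (x4): the stand's plate top corners are at (158,60) in the top view and (490,88)/(720,25) in the scene view. Dot: scene (560,122). Bin rim corners: (30,352), (192,336), (214,530), (48,548). Clip handles around (184,392). Red handle ends: (480,437) and (624,424).

```bash
cat > m1.py <<'E'
from h import *
ct=dict(np.load('top_c.npz'));cs=dict(np.load('scene_c.npz'))
T=np.load('top.npy');S=np.load('scene.npy')
def t(mx,my,x0,y0): return ((mx+.5)/4-.5+x0,(my+.5)/4-.5+y0)
def show(n,p): print(n,np.round(np.array(p)*1000,1))
a=onz(cs,*t(90,88,170,170),.157);b=onz(cs,*t(320,25,170,170),.157)
show('plate top +x',a);show('plate top -x',b);print(np.linalg.norm(a-b),np.degrees(np.arctan2(*(a-b)[1::-1])))
pt=t(158,60,335,160); show('tri +x',tri([ray(ct,*pt),ray(cs,*t(90,88,170,170))]))
# yellow dot
hs=cv2.cvtColor(S,cv2.COLOR_RGB2HSV); m=cv2.inRange(hs,(22,150,120),(35,255,255)); m[:170]=0;m[245:]=0;m[:,:170]=0;m[:,270:]=0
v,u=np.nonzero(m);print('dot px',u.mean(),v.mean(),len(u))
show('dot@105',onz(cs,u.mean(),v.mean(),.105))
B=[onz(ct,*t(*q),.012) for q in [(108,28,335,160),(370,107,335,160)]]
for q in B: show('base',q)
print('ang -y edge',np.degrees(np.arctan2(*(B[1]-B[0])[1::-1])))
C=[onz(ct,*t(x,y-300,170,190),.09) for x,y in [(30,352),(192,336),(214,530),(48,548)]]
for q in C: show('bin',q)
show('bin c',np.mean(C,0)); d=C[1]-C[2]; e=C[0]-C[3]; print(np.degrees([np.arctan2(d[1],d[0]),np.arctan2(e[1],e[0])]), np.linalg.norm(d),np.linalg.norm(C[0]-C[1]))
ht=cv2.cvtColor(T,cv2.COLOR_RGB2HSV)
for n,h,c,box in [('top',ht,ct,(195,200,230,225)),('scene',hs,cs,(325,255,355,295))]:
    m=cv2.inRange(h,(5,140,120),(18,255,255));k=np.zeros_like(m);k[box[1]:box[3],box[0]:box[2]]=m[box[1]:box[3],box[0]:box[2]]
    v,u=np.nonzero(k);print(n,'clip',u.mean(),v.mean(),u.min(),u.max(),v.min(),v.max(),len(u))
    show('clip@.12',onz(c,u.mean(),v.mean(),.12))
H=[onz(ct,*t(x,y-300,215,145),.059) for x,y in [(80,437),(224,424)]]
for q in H: show('handle',q)
d=H[1]-H[0];print(np.linalg.norm(d),np.degrees(np.arctan2(d[1],d[0])))
E
python3 m1.py
```

```text
plate top +x [ 609.2 -226.8  157. ]
plate top -x [ 421.9 -166.1  157. ]
0.1968191142083732 -17.984061167298066
tri +x [ 608.3 -229.1  155.2]
dot px 209.41176470588235 200.11764705882354 17
dot@105 [ 562.7 -209.7  105. ]
base [ 659.7 -213.4   12. ]
base [ 584.1 -447.9   12. ]
ang -y edge -107.84951973231375
bin [531.4 437.6  90. ]
bin [543.1 298.4  90. ]
bin [376.4 280.6  90. ]
bin [363.3 422.3  90. ]
bin c [453.6 359.7  90. ]
[6.08966536 5.21073936] 0.1676320523532006 0.1397583997751365
top clip 217.1851851851852 213.07407407407408 210 222 210 215 27
clip@.12 [491.1 296.2 120. ]
scene clip 338.6715328467153 276.8540145985401 332 348 262 290 137
clip@.12 [500.  303.8 120. ]
handle [615.1 242.3  59. ]
handle [624.7 115.6  59. ]
0.12703264278704135 -85.66649994343003
```

```bash
cat >> h.py <<'E'
from scipy.spatial.transform import Rotation as Ro
def go(P,R):
    s=ctrl.state();R0=Ro.from_euler('xyz',s['tcp_rot']).as_matrix();p0=np.array(s['eef_pos'])
    rv=np.degrees(Ro.from_matrix(R0.T@R).as_rotvec());sh=R0.T@(np.array(P)-p0)
    print('move',np.round(rv,2),np.round(sh,4),'rows',max(np.linalg.norm(sh)/.0625,np.linalg.norm(rv)/10.7))
def down(yaw): return Ro.from_euler('xyz',[np.pi,0,np.radians(yaw)]).as_matrix()
E
python3 -c "
from h import *
go([.46,.30,.26],down(185.6))"
```

```text
move [ -0.08  -0.03 -27.53] [-0.3147 -0.0995 -0.0549] rows 5.354219329619668
```

The rows are not in the units I measure in: shifts go in shares of 0.8 m and turns go in shares of 90 degrees. I convert before sending: -0.315 m / 0.8 = -0.3938, -0.0995 m / 0.8 = -0.1244, -27.5 degrees / 90 = -0.3056.

Call:
{"fn": "send_rows", "kwargs": {
  "moves": [0, 0, -0.3056, -0.3938, -0.1244, -0.0688, 0.08, 0, 0, -0.3056, -0.3938, -0.1244, -0.0688, 0.08, 0, 0, -0.3056, -0.3938, -0.1244, -0.0688, 0.08, 0, 0, -0.3056, -0.3938, -0.1244, -0.0688, 0.08, 0, 0, -0.3056, -0.3938, -0.1244, -0.0688, 0.08, 0, 0, -0.3056, -0.3938, -0.1244, -0.0688, 0.08, 0, 0, -0.3056, -0.3938, -0.1244, -0.0688, 0.08, 0, 0, -0.3056, -0.3938, -0.1244, -0.0688, 0.08]
}}

```text
time_s: 1.15
eef_pos: [0.4598, 0.3004, 0.2602]
tcp_rot: [3.141, -0.001, -3.045]
force: [-0.9, 0.7, -0.4]
width: 0.0798
finger_force: 0.0
```

```bash
python3 - <<'E'
from h import *
s=ctrl.state();print(s['eef_pos'],s['tcp_rot'],s['time_s'],s['force'],s['width'])
im,c=grab('wrist');np.save('w1.npy',im);np.savez('w1_c.npz',**{k:np.array(v) for k,v in c.items()})
save(cv2.resize(im,(800,600),interpolation=cv2.INTER_CUBIC),'w1.png')
X=np.array([.4955,.2985,.12]);print(proj(c,X,True)*800/560)
E
```

```text
[0.45977289 0.30041034 0.26022513] [ 3.14144223e+00 -1.37970364e-03 -3.04471529e+00] 1.15 [-0.94431813  0.70641413 -0.41028488] 0.07981847989025939
[386.33328589 331.1205114 ]
```

View pics/w1.png

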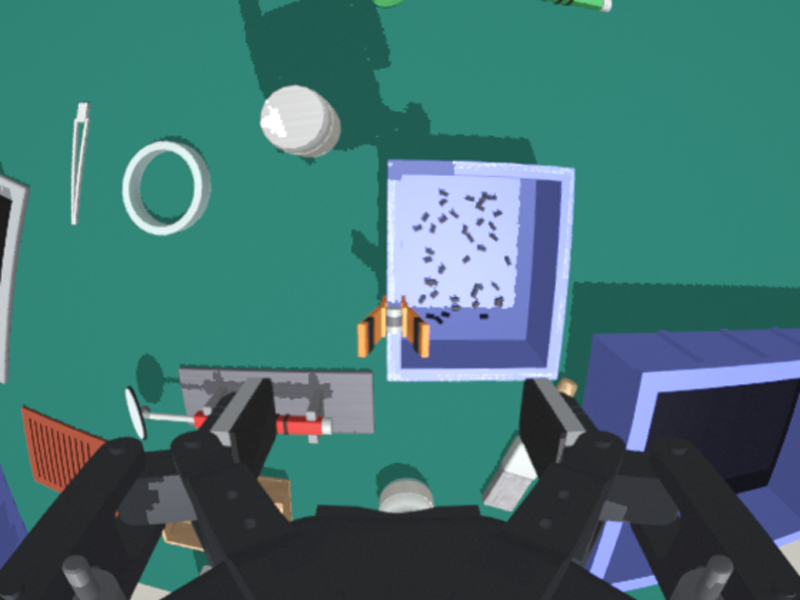

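Wrist view (x1.43): the clip's pivot is at ~(394,319), with handle tops from x=358 to 429 and y from 322 to 356. The bin's rim corners are at (388,162), (574,170), (556,380) and (386,380).

```bash
python3 - <<'E'
from h import *
c=dict(np.load('w1_c.npz'))
f=lambda u,v,z:np.round(onz(c,(u+.5)*.7-.5,(v+.5)*.7-.5,z,True)*1000,1)
print('pivot',f(394,319,.1));
for q in [(358,322),(358,356),(429,322),(429,356)]: print('handle',f(*q,.144))
C=[f(*q,.09) for q in [(388,162),(574,170),(556,380),(386,380)]];print(C,np.mean(C,0))
for a,b in [(0,3),(1,2)]: d=C[b]-C[a];print(np.linalg.norm(d),np.degrees(np.arctan2(d[1],d[0])))
d=C[1]-C[0];print(np.linalg.norm(d),np.degrees(np.arctan2(-d[0],d[1])))
E
```

```text
pivot [492.  303.3 100. ]
handle [483.  279.4 144. ]
handle [506.4 281.1 144. ]
handle [478.6 324.9 144. ]
handle [501.9 327.6 144. ]
[array([378.5, 288. ,  90. ]), array([365.7, 427.5,  90. ]), array([535.3, 442.8,  90. ]), array([546.4, 302. ,  90. ])] [456.475 365.075  90.   ]
168.48266973193412 4.766465812348156
170.2887254048253 5.154828449705893
140.08600929429033 5.242567275110906
```

```bash
python3 -c "
from h import *
go([.4925,.3025,.109],down(185.2))"
```

```text
move [ 0.01 -0.07  0.41] [-0.0333 -0.0016  0.1512] rows 2.477663048741243
```

To row units: 0.151 m / 0.8 = 0.1888, -0.0016 m / 0.8 = -0.002, 0.4 degrees / 90 = 0.0044.

Call:
{"fn": "send_rows", "kwargs": {
  "moves": [0, 0, 0.0044, -0.0413, -0.002, 0.0625, 0.08, 0, 0, 0.0044, -0.0413, -0.002, 0.125, 0.08, 0, 0, 0.0044, -0.0413, -0.002, 0.1625, 0.08, 0, 0, 0.0044, -0.0413, -0.002, 0.1888, 0.08, 0, 0, 0.0044, -0.0413, -0.002, 0.1888, 0.055, 0, 0, 0.0044, -0.0413, -0.002, 0.1888, 0.04, 0, 0, 0.0044, -0.0413, -0.002, 0.1888, 0.02, 0, 0, 0.0044, -0.0413, -0.002, 0.1888, 0.02, 0, 0, 0.0044, -0.0413, -0.002, 0.1888, 0.02, 0, 0, 0.0044, -0.0413, -0.002, 0.1888, 0.02],
  "newtons": 55
}}

```text
time_s: 2.45
eef_pos: [0.4957, 0.3032, 0.1137]
tcp_rot: [3.139, 0.007, -3.051]
force: [-0.9, 1.1, 9.7]
width: 0.0206
finger_force: 28.3
```

```bash
python3 - <<'E'
from h import *
im,c=grab('wrist');im2,c2=grab('scene')
a=cv2.resize(im[200:400,180:400],(440,400),interpolation=cv2.INTER_CUBIC)
b=cv2.resize(im2[235:325,310:390],(356,400),interpolation=cv2.INTER_CUBIC)
save(np.hstack([a,b]),'g1.png'); s=ctrl.state();print(s['force'],s['width'],s['finger_force'],s['eef_pos'])
E
```

```text
[-0.19309072 -0.08265344 10.57496406] 0.020591581278207007 28.300000727176666 [0.49572847 0.30319274 0.11371108]
```

View pics/g1.png

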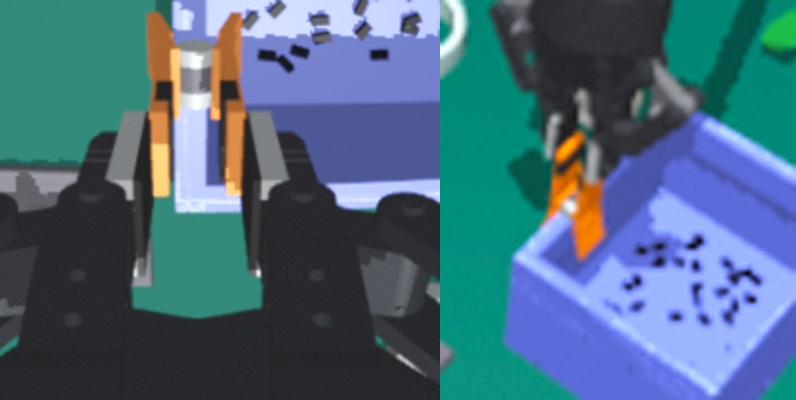

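Left: the handles are squeezed parallel between the pads at ~(195,150) with the jaws spread. Right: the clip is still astride the rim. Firming up the grip and lifting.

To row units: -0.22 m / 0.8 = -0.275, -0.02 m / 0.8 = -0.025.

Call:
{"fn": "send_rows", "kwargs": {
  "moves": [0, 0, 0, 0, 0, 0, 0.01, 0, 0, 0, 0, 0, -0.0063, 0.01, 0, 0, 0, 0, 0, -0.025, 0.01, 0, 0, 0, 0, 0, -0.0625, 0.01, 0, 0, 0, 0, 0, -0.125, 0.01, 0, 0, 0, 0, 0, -0.1875, 0.01, 0, 0, 0, 0, 0, -0.25, 0.01, 0, 0, 0, 0, 0, -0.275, 0.01, 0, 0, 0, 0, 0, -0.275, 0.01]
}}

```text
time_s: 3.68
eef_pos: [0.4941, 0.3022, 0.3326]
tcp_rot: [3.14, 0.005, -3.051]
force: [1.0, -0.1, -1.4]
width: 0.0191
finger_force: 53.8
```

```bash
python3 - <<'E'
from h import *
print(ctrl.state()['force'],ctrl.state()['eef_pos'],np.degrees(ctrl.state()['tcp_rot']))
# hover for a look: in front-ish of the stand, at height
R=down(162.1); o=np.array([.5155,-.1965]);x=np.array([.9516,-.3074]);y=np.array([.3074,.9516])
P=o-.055*x-.00525*y; print(P)
P2=P+y*0.0-x*.03
go([P2[0],P2[1],.31],R)
E
```

```text
[ 0.95398637 -0.10007709 -1.43456427] [0.49411943 0.30221103 0.33255907] [ 179.92273546    0.27899475 -174.82572984]
[ 0.46154815 -0.1845889 ]
move [ 0.13  0.26 23.07] [ 0.104  -0.4701  0.0214] rows 7.712019251930998
```

To row units: -0.47 m / 0.8 = -0.5875, 0.104 m / 0.8 = 0.13, 23 degrees / 90 = 0.2556.

Call:
{"fn": "send_rows", "kwargs": {
  "moves": [0, 0, 0.2556, 0.025, -0.075, 0.0263, 0.01, 0, 0, 0.2556, 0.0375, -0.15, 0.0263, 0.01, 0, 0, 0.2556, 0.0563, -0.225, 0.0263, 0.01, 0, 0, 0.2556, 0.075, -0.3, 0.0263, 0.01, 0, 0, 0.2556, 0.0938, -0.375, 0.0263, 0.01, 0, 0, 0.2556, 0.1125, -0.45, 0.0263, 0.01, 0, 0, 0.2556, 0.125, -0.525, 0.0263, 0.01, 0, 0, 0.2556, 0.13, -0.575, 0.0263, 0.01, 0, 0, 0.2556, 0.13, -0.5875, 0.0263, 0.01, 0, 0, 0.2556, 0.13, -0.5875, 0.0263, 0.01, 0, 0, 0.2556, 0.13, -0.5875, 0.0263, 0.01]
}}

```text
time_s: 5.05
eef_pos: [0.4321, -0.1741, 0.3084]
tcp_rot: [3.141, -0.001, 2.832]
force: [-0.2, 0.2, -0.7]
width: 0.0194
finger_force: 53.9
```

```bash
python3 - <<'E'
from h import *
s=ctrl.state();print(s['eef_pos'],np.degrees(s['tcp_rot']),s['force'],s['width'])
im,c=grab('wrist');np.save('w2.npy',im);np.savez('w2_c.npz',**{k:np.array(v) for k,v in c.items()})
save(cv2.resize(im,(800,600),interpolation=cv2.INTER_CUBIC),'w2.png')
E
```

```text
[ 0.43214015 -0.17413366  0.30839188] [ 1.79952797e+02 -4.59084721e-02  1.62247581e+02] [-0.15700639  0.22255794 -0.68930996] 0.01942346321663305
```

View pics/w2.png

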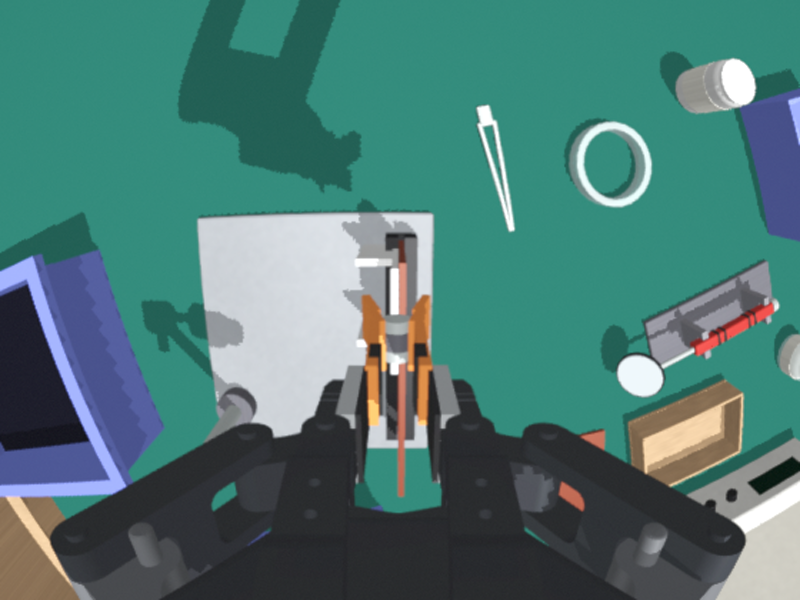

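The clip is in the grip, jaws open, with its pivot at ~(397,333). The plate's top edge runs from ~(403,240) to (401,497), with the white backrest to its left from y=268 to 312.

```bash
python3 - <<'E'
from h import *
c=dict(np.load('w2_c.npz'));im=np.load('w2.npy')
K=.7
for y in [262,275,285,295,300]+[430,450,470,485,490,495,500]:
    r=int((y+.5)*K); row=im[r,265:300].astype(int)
    br=[265+i for i,p in enumerate(row) if p[0]>p[1]+40 and p[0]>p[2]+25 and p[0]<215]
    wh=[265+i for i,p in enumerate(row) if min(p)>225]
    def f(u): return np.round(onz(c,u,r,.157,True)[:2]*1000,1)
    s=f'{r} brown {br[:1]}{br[-1:]} white {wh[:1]}{wh[-1:]}'
    if br: s+=f' L{f(br[0]-.5)} R{f(br[-1]+.5)}'
    if wh: s+=f' wL{f(wh[0]-.5)} wR{f(wh[-1]+.5)}'
    print(s)
s=ctrl.state();R0=Ro.from_euler('xyz',s['tcp_rot']).as_matrix();p=s['eef_pos']
P=onz(c,(397.5)*K-.5,(333.5)*K-.5,.2907+.004,True);print('pivot in tool',np.round(R0.T@(P-p)*1000,1))
for q in [(369,424),(428,416)]:
    P=onz(c,(q[0]+.5)*K-.5,(q[1]+.5)*K-.5,.338,True);print('handle top',np.round(R0.T@(P-p)*1000,1))
o=np.array([.5155,-.1965]);x=np.array([.9516,-.3074]);y=np.array([.3074,.9516])
for a in [-.1,-.055,.1]:
  for b in [0,-.0105]: 
    Q=o+a*x+b*y; print(a,b,np.round(Q*1000,1),np.round(proj(c,[*Q,.157],True)/K,1))
E
```

```text
183 brown [280][283] white [][] L[ 421.  -166.2] R[ 422.2 -162.4]
192 brown [283][284] white [274][278] L[ 430.7 -166.1] R[ 431.3 -164.2] wL[ 427.9 -174.7] wR[ 429.5 -170. ]
199 brown [283][284] white [274][278] L[ 437.5 -168.3] R[ 438.2 -166.4] wL[ 434.8 -177. ] wR[ 436.3 -172.2]
206 brown [283][284] white [274][278] L[ 444.5 -170.5] R[ 445.1 -168.6] wL[ 441.7 -179.2] wR[ 443.2 -174.4]
210 brown [283][299] white [274][278] L[ 448.5 -171.8] R[ 453.8 -155.3] wL[ 445.7 -180.5] wR[ 447.2 -175.6]
301 brown [278][283] white [][] L[ 547.9 -209. ] R[ 550.  -202.6]
315 brown [279][282] white [][] L[ 566.4 -213.7] R[ 567.9 -209.3]
329 brown [279][282] white [][] L[ 585.7 -219.9] R[ 587.1 -215.4]
339 brown [279][282] white [][] L[ 600.1 -224.5] R[ 601.6 -219.9]
343 brown [279][282] white [][] L[ 606.1 -226.4] R[ 607.6 -221.8]
346 brown [279][281] white [][] L[ 610.7 -227.9] R[ 611.8 -224.4]
350 brown [][] white [][]
pivot in tool [ 6.9  2.1 13.9]
handle top [-11.5  -7.5 -29.4]
handle top [ -8.3  12.6 -29.4]
-0.1 0 [ 420.3 -165.8] [399.6 260.3]
-0.1 -0.0105 [ 417.1 -175.8] [384.6 260.3]
-0.055 0 [ 463.2 -179.6] [399.4 322. ]
-0.055 -0.0105 [ 459.9 -189.6] [384.8 322. ]
0.1 0 [ 610.7 -227.2] [398.6 494.1]
0.1 -0.0105 [ 607.4 -237.2] [386.3 494.1]
```

```bash
python3 - <<'E'
from h import *
o=np.array([.5155,-.1965]);x=np.array([.9516,-.3074]);y=np.array([.3074,.9516])
P=o-.05*x+(-.00525+.0015)*y
go([*P,.218],down(162))
E
```

```text
move [ 0.03 -0.02  0.27] [-0.0362  0.0004  0.0906] rows 1.5605217711538355
```

To row units: 0.09 m / 0.8 = 0.1125, -0.02 m / 0.8 = -0.025, 0.25 degrees / 90 = 0.0028.

Call:
{"fn": "send_rows", "kwargs": {
  "moves": [0, 0, 0.0028, -0.025, 0.0005, 0.025, 0.01, 0, 0, 0.0028, -0.045, 0.0005, 0.075, 0.01, 0, 0, 0.0028, -0.045, 0.0005, 0.1, 0.01, 0, 0, 0.0028, -0.045, 0.0005, 0.1125, 0.01, 0, 0, 0.0028, -0.045, 0.0005, 0.1125, 0.01, 0, 0, 0.0028, -0.045, 0.0005, 0.1125, 0.01]
}}

```text
time_s: 5.85
eef_pos: [0.4672, -0.1863, 0.2199]
tcp_rot: [-3.141, 0.002, 2.826]
force: [-0.8, 0.1, -0.2]
width: 0.0194
finger_force: 53.9
```

```bash
python3 - <<'E'
from h import *
s=ctrl.state();print(s['eef_pos'],np.degrees(s['tcp_rot']),s['force'],s['width'])
im,c=grab('wrist');np.save('w3.npy',im);np.savez('w3_c.npz',**{k:np.array(v) for k,v in c.items()})
im2,c2=grab('scene');np.save('s3.npy',im2)
a=cv2.resize(im[190:340,220:340],(480,600),interpolation=cv2.INTER_CUBIC)
b=cv2.resize(im2[140:245,180:236],(320,600),interpolation=cv2.INTER_CUBIC)
b=cv2.resize(im2[130:230,190:243],(318,600),interpolation=cv2.INTER_CUBIC)
save(np.hstack([a,b]),'w3.png')
E
```

```text
[ 0.46716566 -0.18627628  0.21993594] [-1.79967901e+02  1.19560218e-01  1.61943529e+02] [-0.81801736  0.05688025 -0.17313419] 0.019380948097440356
```

View pics/w3.png

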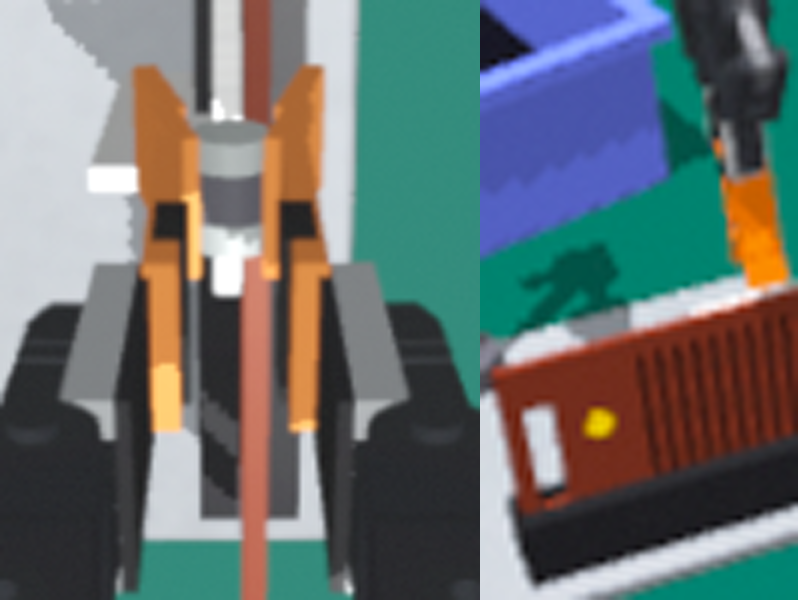

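Left crop: the jaw tips are centred at ~x=229 and the plate with backrest (212–270) at ~241. So the clip must shift about 2 mm to +tool y. Yaw is aligned.

To row units: 0.034 m / 0.8 = 0.0425, 0.028 m / 0.8 = 0.035.

Call:
{"fn": "send_rows", "kwargs": {
  "moves": [0, 0, 0, 0, 0.0025, 0, 0.01, 0, 0, 0, 0, 0.0025, 0, 0.01, 0, 0, 0, 0, 0.0025, 0.0125, 0.01, 0, 0, 0, 0, 0.0025, 0.025, 0.01, 0, 0, 0, 0, 0.0025, 0.035, 0.01, 0, 0, 0, 0, 0.0025, 0.0425, 0.01, 0, 0, 0, 0, 0.0025, 0.0425, 0.01, 0, 0, 0, 0, 0.0025, 0.0425, 0.01]
}}

```text
time_s: 6.95
eef_pos: [0.4674, -0.1844, 0.1849]
tcp_rot: [-3.141, 0.0, 2.826]
force: [-0.6, 0.6, -0.3]
width: 0.0189
finger_force: 53.9
```

```bash
python3 - <<'E'
from h import *
s=ctrl.state();print(s['eef_pos'],s['force'],s['moment'],s['width'])
E
```

```text
[ 0.46740546 -0.18444354  0.18492428] [-0.62321318  0.64724076 -0.26470418] [ 0.02299554 -0.0082808  -0.05075165] 0.018944923813767806
```

No contact; continuing in small steps until the stop pin touches.

To row units: 0.005 m / 0.8 = 0.0063, 0.003 m / 0.8 = 0.0038.

Call:
{"fn": "send_rows", "kwargs": {
  "moves": [0, 0, 0, 0, 0, 0.0038, 0.01, 0, 0, 0, 0, 0, 0.0063, 0.01, 0, 0, 0, 0, 0, 0.0063, 0.01]
}}

```text
time_s: 7.32
eef_pos: [0.4677, -0.1848, 0.1808]
tcp_rot: [-3.141, 0.002, 2.826]
force: [-1.1, 0.4, 5.5]
width: 0.019
finger_force: 54.6
```

Call:
{"fn": "send_rows", "kwargs": {
  "moves": [0, 0, 0, 0, 0, 0, 0.025, 0, 0, 0, 0, 0, 0, 0.032, 0, 0, 0, 0, 0, 0, 0.04, 0, 0, 0, 0, 0, 0, 0.05, 0, 0, 0, 0, 0, 0, 0.065, 0, 0, 0, 0, 0, 0, 0.065, 0, 0, 0, 0, 0, 0, 0.065]
}}

```text
time_s: 8.2
eef_pos: [0.4672, -0.1844, 0.1798]
tcp_rot: [-3.142, 0.0, 2.826]
force: [-1.3, -0.2, -0.3]
width: 0.0648
finger_force: 0.0
```

```bash
python3 - <<'E'
from h import *
s=ctrl.state();print(s['eef_pos'],s['force'],s['width'])
im,c=grab('wrist');im2,c2=grab('scene')
a=cv2.resize(im[190:340,200:360],(480,450),interpolation=cv2.INTER_CUBIC)
b=cv2.resize(im2[140:230,190:254],(320,450),interpolation=cv2.INTER_CUBIC)
save(np.hstack([a,b]),'w4.png')
E
```

```text
[ 0.46724935 -0.18436268  0.17976636] [-1.27013244 -0.15217009 -0.27924345] 0.06481869024361565
```

View pics/w4.png

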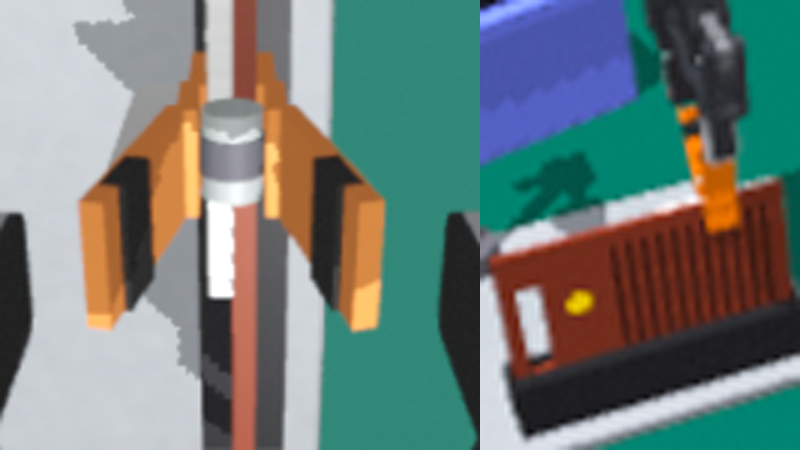

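The clip grips both plate and backrest (left), pivot at ~(232,150), and the fingers are well clear. Rising, then over to the mirror.

To row units: -0.15 m / 0.8 = -0.1875, -0.12 m / 0.8 = -0.15.

Call:
{"fn": "send_rows", "kwargs": {
  "moves": [0, 0, 0, 0, 0, -0.0375, 0.065, 0, 0, 0, 0, 0, -0.0875, 0.065, 0, 0, 0, 0, 0, -0.15, 0.065, 0, 0, 0, 0, 0, -0.1875, 0.065, 0, 0, 0, 0, 0, -0.1875, 0.065]
}}

```text
time_s: 8.93
eef_pos: [0.4683, -0.185, 0.3325]
tcp_rot: [-3.14, 0.006, 2.826]
force: [0.2, -0.3, -0.1]
width: 0.0651
finger_force: 0.0
```

```bash
python3 - <<'E'
from h import *
print(ctrl.state()['eef_pos'],ctrl.state()['qpos'])
go([.617,.18,.22],down(94.3))
E
```

```text
[ 0.4683007  -0.1850387   0.33247808] [-5.98155321e-01  1.13923181e-01  1.41043507e+00 -6.50308092e-06
  1.61142392e+00 -1.85344189e+00]
move [ 0.11  0.34 67.62] [-0.0275  0.3933  0.112 ] rows 6.558361833428232
```

To row units: 0.393 m / 0.8 = 0.4913, 0.18 m / 0.8 = 0.225, 67.6 degrees / 90 = 0.7511.

Call:
{"fn": "send_rows", "kwargs": {
  "moves": [0, 0, 0.1, -0.0125, 0.075, 0, 0.065, 0, 0, 0.2111, -0.025, 0.15, 0, 0.065, 0, 0, 0.3222, -0.0344, 0.225, 0, 0.065, 0, 0, 0.4333, -0.0344, 0.3, 0.025, 0.065, 0, 0, 0.5444, -0.0344, 0.375, 0.0625, 0.065, 0, 0, 0.6556, -0.0344, 0.4375, 0.1125, 0.065, 0, 0, 0.7511, -0.0344, 0.4913, 0.14, 0.065, 0, 0, 0.7511, -0.0344, 0.4913, 0.14, 0.065, 0, 0, 0.7511, -0.0344, 0.4913, 0.14, 0.065]
}}

```text
time_s: 10.05
eef_pos: [0.6146, 0.1807, 0.2163]
tcp_rot: [-3.139, 0.001, 1.649]
force: [-0.2, 0.3, 0.6]
width: 0.0648
finger_force: 0.0
```

```bash
python3 - <<'E'
from h import *
s=ctrl.state();print(s['eef_pos'],np.degrees(s['tcp_rot']),s['force'])
im,c=grab('wrist');np.save('w5.npy',im);np.savez('w5_c.npz',**{k:np.array(v) for k,v in c.items()})
save(cv2.resize(im,(800,600),interpolation=cv2.INTER_CUBIC),'w5.png')
E
```

```text
[0.61463646 0.18073223 0.21627068] [-1.79844800e+02  3.87612167e-02  9.44690946e+01] [-0.20322572  0.26168454  0.63504477]
```

View pics/w5.png

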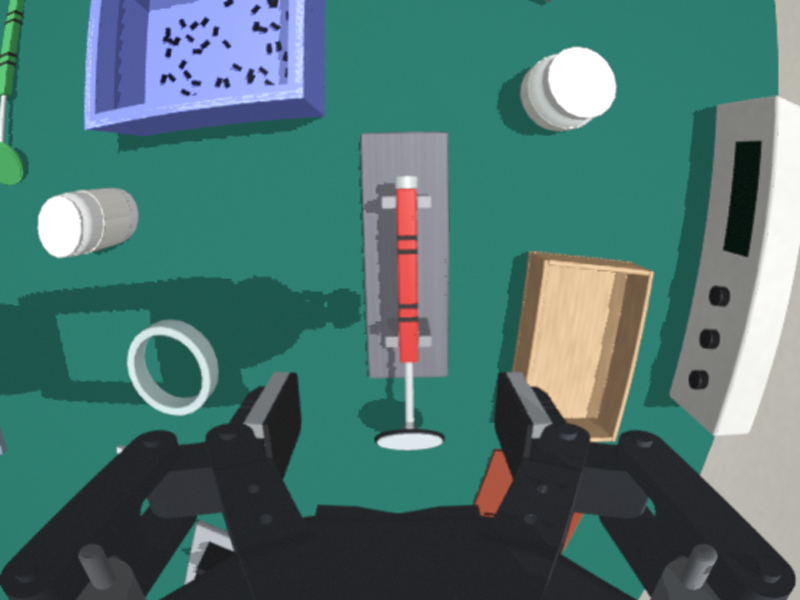

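Handle runs from (406,188) to (410,362), with posts at y≈202 and y≈340. The glass is at (410,440).

```bash
python3 - <<'E'
from h import *
c=dict(np.load('w5_c.npz'))
f=lambda u,v,z:onz(c,(u+.5)*.7-.5,(v+.5)*.7-.5,z,True)
a=f(406,188,.059);b=f(409.5,362,.059);print(a,b,np.linalg.norm(b-a),(a+b)/2)
d=b-a;print(np.degrees(np.arctan2(d[1],d[0])))
print('post',f(406,202,.057),f(409,340,.057), f(410,440,.052))
m=(a+b)/2
go([m[0],m[1],.033],down(np.degrees(np.arctan2(d[1],d[0]))+180))
E
```

```text
[0.61620854 0.24763066 0.059     ] [0.62940808 0.11952073 0.059     ] 0.1287881296185848 [0.62280831 0.1835757  0.059     ]
-84.11740632386172
post [0.61703238 0.23775112 0.057     ] [0.62761451 0.13639391 0.057     ] [0.63644965 0.04632055 0.052     ]
move [-0.03  0.04 -1.5 ] [0.0032 0.008  0.1846] rows 2.9561451911349845
```

```bash
python3 - <<'E'
from h import *
go([.6208,.1815,.033],down(95.3))
E
```

```text
move [-0.03  0.04 -0.91] [0.0013 0.0058 0.1846] rows 2.9545212694271044
```

To row units: 0.184 m / 0.8 = 0.23, 0.05 m / 0.8 = 0.0625, -0.9 degrees / 90 = -0.01.

Call:
{"fn": "send_rows", "kwargs": {
  "moves": [0, 0, -0.01, 0.0013, 0.0075, 0.0625, 0.05, 0, 0, -0.01, 0.0013, 0.0075, 0.125, 0.05, 0, 0, -0.01, 0.0013, 0.0075, 0.1875, 0.05, 0, 0, -0.01, 0.0013, 0.0075, 0.2188, 0.05, 0, 0, -0.01, 0.0013, 0.0075, 0.23, 0.05, 0, 0, -0.01, 0.0013, 0.0075, 0.23, 0.035, 0, 0, -0.01, 0.0013, 0.0075, 0.23, 0.02, 0, 0, -0.01, 0.0013, 0.0075, 0.23, 0.005, 0, 0, -0.01, 0.0013, 0.0075, 0.23, 0.005, 0, 0, -0.01, 0.0013, 0.0075, 0.23, 0.005],
  "newtons": 60
}}

```text
time_s: 11.35
eef_pos: [0.6213, 0.1823, 0.034]
tcp_rot: [3.141, 0.0, 1.662]
force: [0.2, 0.1, 1.4]
width: 0.0049
finger_force: 0.0
```

The fingers closed on nothing (4.9 mm, 0 N). Looking before moving.

```bash
python3 - <<'E'
from h import *
im,c=grab('wrist');im2,c2=grab('scene')
a=cv2.resize(im[100:400,150:410],(520,600),interpolation=cv2.INTER_CUBIC)
b=cv2.resize(im2[230:350,220:276],(280,600),interpolation=cv2.INTER_CUBIC)
b=cv2.resize(im2[240:340,225:325],(280,280),interpolation=cv2.INTER_CUBIC)
b=np.vstack([b,np.zeros((320,280,3),np.uint8)])
save(np.hstack([a,b]),'w6.png');print(ctrl.state()['finger_force'],ctrl.state()['width'])
np.save('w6.npy',im);np.save('s6.npy',im2)
np.savez('w6_c.npz',**{k:np.array(v) for k,v in c.items()})
E
```

```text
0.0 0.004747051132903922
```

View pics/w6.png

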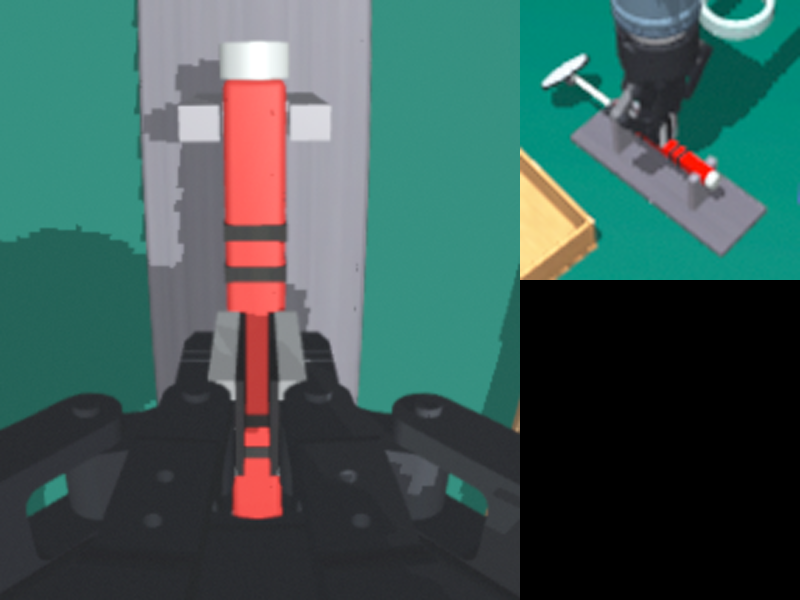

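Wrist crop: the pads (inner edges x≈243 and 272) cover parts of the red handle, which is ~58 px wide elsewhere and still sits in its notches. So the fingers appear to have closed over the handle without gripping it. A close test and a numeric look at the fingertip geometry should show which.

Call:
{"fn": "send_rows", "kwargs": {
  "moves": [0, 0, 0, 0, 0, 0, 0.0, 0, 0, 0, 0, 0, 0, 0.0, 0, 0, 0, 0, 0, 0, 0.0]
}}

```text
time_s: 11.82
eef_pos: [0.6212, 0.1822, 0.0336]
tcp_rot: [-3.141, -0.0, 1.662]
force: [1.1, 0.4, -0.9]
width: 0.0003
finger_force: 0.0
```

```bash
python3 - <<'E'
from h import *
s=ctrl.state();print(s['width'],s['finger_force'],s['eef_pos'],s['force'],s['moment'])
im,c=grab('wrist');o=-np.array(c['R']).T@np.array(c['t']);print('cam',o)
p=np.array(s['eef_pos']);R0=Ro.from_euler('xyz',s['tcp_rot']).as_matrix()
for d in [(0,0,0),(11,0,0),(-11,0,0),(11,7,0),(11,-7,0),(0,0,-19),(11,7,-19),(0,7,-26),(0,-7,-26),(40,7,-26),(40,-7,-26)]:
    print(d,np.round((proj(c,p+R0@(np.array(d)/1e3),True)-[150,100])*2,0))
for y in [280,330,360,400,440,490]:
    r=im[100+y//2,245:315].astype(int); red=[i+245 for i,q in enumerate(r) if q[0]>2*q[1] and q[0]>80]
    print(y,(red[0]-150)*2 if red else 0,(red[-1]-150)*2 if red else 0,len(red))
E
```

```text
0.0002517880213309206 0.0 [0.62122255 0.18217628 0.03364148] [ 1.05505268  0.38065849 -0.87368465] [ 0.00967627 -0.05301811 -0.02335973]
cam [0.61599696 0.25243434 0.20228479]
(0, 0, 0) [252. 313.]
(11, 0, 0) [252. 276.]
(-11, 0, 0) [252. 348.]
(11, 7, 0) [277. 276.]
(11, -7, 0) [226. 276.]
(0, 0, -19) [251. 341.]
(11, 7, -19) [279. 301.]
(0, 7, -26) [280. 354.]
(0, -7, -26) [222. 354.]
(40, 7, -26) [282. 192.]
(40, -7, -26) [219. 192.]
280 0 0 0
330 0 0 0
360 0 0 0
400 0 0 0
440 0 0 0
490 244 268 13
```

To row units: 0.016 m / 0.8 = 0.02, 0.008 m / 0.8 = 0.01.

Call:
{"fn": "send_rows", "kwargs": {
  "moves": [0, 0, 0, 0, 0, 0, 0.05, 0, 0, 0, 0, 0, 0, 0.05, 0, 0, 0, 0, 0, 0, 0.05, 0, 0, 0, 0, 0, 0.01, 0.05, 0, 0, 0, 0, 0, 0.02, 0.05, 0, 0, 0, 0, 0, 0.02, 0.05, 0, 0, 0, 0, 0, 0.02, 0.03, 0, 0, 0, 0, 0, 0.02, 0.015, 0, 0, 0, 0, 0, 0.02, 0.005, 0, 0, 0, 0, 0, 0.02, 0.005, 0, 0, 0, 0, 0, 0.02, 0.005]
}}

```text
time_s: 13.25
eef_pos: [0.6216, 0.1822, 0.0182]
tcp_rot: [3.141, -0.0, 1.662]
force: [0.1, -0.3, 2.9]
width: 0.0124
finger_force: 60.4
```

```bash
python3 - <<'E'
from h import *
s=ctrl.state();print(s['width'],s['finger_force'],s['eef_pos'],s['force'],s['moment'])
im,c=grab('wrist');np.save('w7.npy',im)
for y in range(200,520,20):
    r=im[100+y//2,235:325].astype(int); red=[i+235 for i,q in enumerate(r) if q[0]>2*q[1] and q[0]>80]
    print(y,(red[0]-150)*2 if red else 0,(red[-1]-150)*2 if red else 0,len(red))
E
```

```text
0.012447613331547452 60.414830446243286 [0.62163537 0.18220735 0.01816317] [ 0.11127926 -0.27376827  2.8930101 ] [-0.03798901 -0.00067819  0.03617151]
200 222 288 34
220 224 288 33
240 222 288 34
260 0 0 0
280 224 288 33
300 0 0 0
320 224 288 33
340 226 286 31
360 228 284 29
380 228 284 29
400 228 284 29
420 228 284 29
440 228 284 29
460 0 0 0
480 230 282 27
500 230 284 28
```

Now gripped: 12.4 mm at 60 N, with the handle axis about 34 mm behind the TCP. Next is the hold pose from the reflection geometry.

```bash
cat > fin.py <<'E'
from h import *
th=np.radians(-18.0);x=np.array([np.cos(th),np.sin(th),0]);y=np.array([-np.sin(th),np.cos(th),0]);z=np.array([0,0,1.])
S=np.c_[x,y,z];o=np.array([.5161,-.1947,0])
D=np.array([.048,0,.105]);L=np.array([.09,-.1,.36]);G=np.array([.048,.09,.105])
u=lambda v:v/np.linalg.norm(v)
n=u(u(D-G)+u(L-G))
# handle dir: 45deg from n, tilted downwards
dn=u(-z+n*n[2]); h=u(n+dn); hz=np.sqrt(2)*n-h; hy=np.cross(hz,h)
R=S@np.c_[-h,hy,-hz]; T=o+S@G-R@np.array([-.14,0,-.0338])
if __name__=='__main__':
    print('n',n,'h',h,'hz',hz,'TCP',T,'handle',o+S@(G-.14*h))
    go(T,R); go(T+S@[0,.06,.06],R)
E
python3 fin.py
```

```text
n [ 0.07337232 -0.89228285  0.44547483] h [ 0.07769721 -0.94487792 -0.31807052] hz [ 0.02606692 -0.31700058  0.94806706] TCP [0.62256775 0.01569463 0.11748521] handle [0.62009469 0.00523216 0.14952987]
move [-2.95 18.37 18.36] [-0.1659 -0.0141 -0.0993] rows 3.1021366622819224
move [-2.95 18.37 18.36] [-0.1108  0.0096 -0.1593] rows 3.1083368917479888
```

To row units: -0.15 m / 0.8 = -0.1875, -0.12 m / 0.8 = -0.15.

Call:
{"fn": "send_rows", "kwargs": {
  "moves": [0, 0, 0, 0, 0, 0, 0.005, 0, 0, 0, 0, 0, -0.0125, 0.005, 0, 0, 0, 0, 0, -0.05, 0.005, 0, 0, 0, 0, 0, -0.1, 0.005, 0, 0, 0, 0, 0, -0.15, 0.005, 0, 0, 0, 0, 0, -0.1875, 0.005, 0, 0, 0, 0, 0, -0.1875, 0.005],
  "newtons": 80
}}

```text
time_s: 14.18
eef_pos: [0.6228, 0.1824, 0.1708]
tcp_rot: [3.136, -0.0, 1.662]
force: [-0.3, -0.1, -0.3]
width: 0.012
finger_force: 80.3
```

```bash
python3 fin.py; python3 -c "
from h import *
s=ctrl.state();print(s['width'],s['finger_force'],s['eef_pos'],s['force'],s['moment'],s['qpos'])"
```

```text
n [ 0.07337232 -0.89228285  0.44547483] h [ 0.07769721 -0.94487792 -0.31807052] hz [ 0.02606692 -0.31700058  0.94806706] TCP [0.62256775 0.01569463 0.11748521] handle [0.62009469 0.00523216 0.14952987]
move [-2.69 18.33 18.41] [-0.166  -0.0156  0.0532] rows 2.7999590331179376
move [-2.69 18.33 18.41] [-0.1108  0.0083 -0.0066] rows 2.440680197176869
0.012044486984142316 80.26858448982239 [0.62275411 0.18237195 0.17080258] [-0.34515471 -0.09036763 -0.29129447] [ 0.06165715 -0.04669709  0.0393627 ] [ 1.13306590e-01  4.54593509e-01  1.33505046e+00 -2.36034476e-05
  1.34653735e+00  2.21782237e-02]
```

To row units: -0.166 m / 0.8 = -0.2075, -0.0156 m / 0.8 = -0.0195, 18.4 degrees / 90 = 0.2044.

Call:
{"fn": "send_rows", "kwargs": {
  "moves": [-0.0056, 0.0444, 0.0444, -0.035, 0.0025, -0.0025, 0.005, -0.0111, 0.1, 0.1, -0.07, 0.005, -0.005, 0.005, -0.0222, 0.1556, 0.1556, -0.105, 0.0075, -0.0075, 0.005, -0.03, 0.2033, 0.2044, -0.1388, 0.01, -0.0083, 0.005, -0.03, 0.2033, 0.2044, -0.1563, 0.0025, 0.01, 0.005, -0.03, 0.2033, 0.2044, -0.175, -0.005, 0.0313, 0.005, -0.03, 0.2033, 0.2044, -0.1938, -0.0138, 0.0525, 0.005, -0.03, 0.2033, 0.2044, -0.2075, -0.0195, 0.0663, 0.005, -0.03, 0.2033, 0.2044, -0.2075, -0.0195, 0.0663, 0.005, -0.03, 0.2033, 0.2044, -0.2075, -0.0195, 0.0663, 0.005]
}}

```text
time_s: 15.42
eef_pos: [0.6211, 0.0161, 0.115]
tcp_rot: [-3.137, -0.322, 1.338]
force: [-0.2, 0.2, -1.2]
width: 0.0121
finger_force: 80.3
```

```bash
cat > chk.py <<'E'
from fin import *
go(T,R); s=ctrl.state();print(s['width'],s['finger_force'],s['eef_pos'],s['force'],s['dq'].round(3))
ims={}
for nm in ['scene','top','wrist']:
    im,c=grab(nm);np.save('f_'+nm+'.npy',im);fi=nm=='wrist'
    print(nm,'glass exp px',proj(c,o+S@G,fi).round(1),'handle ends',*[proj(c,o+S@(G-k*h),fi).round(1) for k in (.075,.205)], 'dot',proj(c,o+S@D,fi).round(1))
    hsv=cv2.cvtColor(im,cv2.COLOR_RGB2HSV)
    m=cv2.inRange(hsv,(0,150,90),(4,255,255))|cv2.inRange(hsv,(174,150,90),(180,255,255))
    for q in cv2.findContours(m,cv2.RETR_EXTERNAL,cv2.CHAIN_APPROX_SIMPLE)[0]:
        if cv2.contourArea(q)>15: print('  red',cv2.boundingRect(q))
    # bright glass blob near expected place
    g=proj(c,o+S@G,fi); m=cv2.inRange(hsv,(0,0,150),(180,70,255))
    nn,lab,st,ce=cv2.connectedComponentsWithStats(m)
    for i in range(1,nn):
        if st[i,4]>15 and np.linalg.norm(ce[i]-g)<45: print('  bright',st[i],ce[i].round(1))
E
python3 chk.py
```

```text
move [-0.26  0.12 -0.04] [ 0.0008  0.0015 -0.0024] rows 0.046518955218827304
0.01211297859900677 80.27320504188538 [0.62110436 0.01607334 0.11500161] [-0.20329149  0.16109056 -1.17596032] [ 0.004 -0.008 -0.009 -0.    -0.    -0.001]
scene glass exp px [217.8 216.7] handle ends [225.8 224.8] [241.8 241. ] dot [209.7 200. ]
  red (233, 228, 11, 15)
  bright [170 122  49 114 999] [186.4 198.1]
  bright [211 178  21   7  64] [221.1 181.7]
  bright [194 184  14   7  58] [199.9 186.8]
  bright [197 197   7  14  69] [200.1 203.8]
  bright [236 224   4  10  17] [237.6 228.3]
  bright [230 227   4  11  23] [231.5 232.2]
  bright [240 239   7   7  36] [243.1 242. ]
top glass exp px [340.6 182.8] handle ends [320.8 177.3] [285.2 167.5] dot [365.9 190.5]
  red (287, 168, 18, 6)
  bright [ 295  139  133  149 8417] [359.  219.5]
  bright [315 159   4  12  22] [316.1 164.5]
wrist glass exp px [279.  455.6] handle ends [279.2 386.6] [279.5 140.6] dot [269.8 528.1]
  red (265, 347, 27, 12)
  red (264, 331, 29, 10)
  red (263, 254, 32, 71)
  red (262, 232, 33, 13)
  red (261, 142, 35, 80)
```

To row units: -0.0024 m / 0.8 = -0.003, 0.0015 m / 0.8 = 0.0019, -0.25 degrees / 90 = -0.0028.

Call:
{"fn": "send_rows", "kwargs": {
  "moves": [-0.0028, 0.0011, 0, 0.001, 0.0019, -0.003, 0.005, -0.0028, 0.0011, 0, 0.001, 0.0019, -0.003, 0.005, -0.0028, 0.0011, 0, 0.001, 0.0019, -0.003, 0.005, -0.0028, 0.0011, 0, 0.001, 0.0019, -0.003, 0.005, -0.0028, 0.0011, 0, 0.001, 0.0019, -0.003, 0.005]
}}

```text
time_s: 16.2
eef_pos: [0.6222, 0.015, 0.1172]
tcp_rot: [-3.141, -0.323, 1.337]
force: [-1.1, -0.2, -0.9]
width: 0.0116
finger_force: 80.3
```

```bash
python3 - <<'E'
from fin import *
go(T,R); s=ctrl.state();print(s['width'],s['finger_force'],s['force'])
for nm in ['scene','top']:
    im,c=grab(nm);old=np.load(nm+'.npy');g=proj(c,o+S@G);print(nm,'exp',g.round(1))
    # outline of the frame expected (3D circle) vs. changed dark pixels
    gy=hy;gx=np.cross(gy,n);cir=np.array([proj(c,o+S@(G-.002*n+.0295*(np.cos(a)*gx+np.sin(a)*gy))) for a in np.linspace(0,6.28,40)])
    print(' exp box',cir.min(0).round(1),cir.max(0).round(1))
    d=np.abs(im.astype(int)-old).max(2)>40; k=np.zeros_like(d);u0,v0=g.astype(int);w=16;k[v0-w:v0+w,u0-w:u0+w]=1
    dark=(im.max(2)<75)&k.astype(bool)&d
    nn,lab,st,ce=cv2.connectedComponentsWithStats(dark.astype(np.uint8))
    for i in range(1,nn):
        if st[i,4]>8: print(' dark',st[i],ce[i].round(1))
    hs=cv2.cvtColor(im,cv2.COLOR_RGB2HSV);m=cv2.inRange(hs,(5,140,120),(18,255,255))
    nn,lab,st,ce=cv2.connectedComponentsWithStats(m)
    e=proj(c,o+S@np.array([-.055,-.005,.175]))
    print(' clip exp',e.round(1),[(st[i].tolist(),ce[i].round(1).tolist()) for i in range(1,nn) if st[i,4]>5 and np.linalg.norm(ce[i]-e)<25])
    b=proj(c,o+S@np.array([0,0,.1]));v,u=np.nonzero(dark)
E
```

```text
move [-0.02  0.03 -0.09] [ 0.0008  0.0002 -0.0001] rows 0.012634838834696792
0.011585370114705559 80.27383804321289 [-1.08446296 -0.2111066  -0.89492108]
scene exp [217.8 216.7]
 exp box [209.3 212.3] [226.7 222. ]
 dark [212 200  21  10 122] [220.9 203.6]
 dark [217 219  13  13  80] [224.6 223.9]
 clip exp [236.6 174.3] [([231, 161, 5, 3, 12], [233.2, 161.9]), ([233, 166, 9, 20, 129], [237.2, 175.4])]
top exp [340.6 182.8]
 exp box [336.7 174.1] [343.3 191.2]
 clip exp [362.2 218.5] [([365, 218, 3, 4, 6], [366.0, 219.5])]
```

```bash
python3 - <<'E'
from fin import *
im,c=grab('top')
print('top rows170-196 cols 326-354 (gray/10)');g=cv2.cvtColor(im,cv2.COLOR_RGB2GRAY)
for v in range(170,197): print(v,' '.join('%2d'%(q//10) for q in g[v,326:356]))
E
```

```text
top rows170-196 cols 326-354 (gray/10)
170 11 11 11 11 11 11 12 14 16 14 12 13 15 13 10  9 10 11 12 12 13 13 13 13 14 14 14 14 14 14
171 11 11 11 11 11 11 13 15 15 14 13 14 15 12  9  9  9 11 12 12 12 13 13 13 13 13 14 14 14 14
172 11 11 11 11 11 11 14 16 15 13 13 15 14 11  9  9 10 11 11 11 12 12 12 13 13 13 13 13 14 14
173 11 11 11 11 11 12 15 16 15 13 14 15 13  9  8  9  9 10 10 11 11 11 12 12 13 13 13 13 13 14
174 11 11 11 11 12 13 15 16 14 13 14 15 12  9  8  8  9  9 10 10 11 11 11 12 12 12 12 13 13 13
175 11 11 11 11 11 14 16 15 13 13 15 14 12 10  8  8  8  9  9  9 10 10 11 11 11 12 12 12 13 13
176 11 11 11 11 12 15 16 15 13 13 15 14 11 10 10  9  8  8  8  8  9 10 10 11 11 11 11 12 12 12
177 11 11 11 11 13 15 15 14 13 14 16 13 10 10 10 10 10  9  8  8  8  9 10 10 10 11 11 11 12 12
178 11 11 11 11 14 16 15 13 14 15 14 11  8 10 11 11 10 10  9  8  8  8  9  9  9 10 10 11 11 12
179 11 11 11 12 14 16 15 13 14 15 13  9  8 12 14 13 12 12 11  9  8  8  8  8  9  9 10 10 11 11
180 11 11 11 13 15 15 14 13 14 16 14 10  9 17 20 19 19 18 16 12 10 10  9  8  8  8  9 10 10 10
181 11 11 11 14 16 15 13 13
[... 776 characters left out ...]
 18 13  9  9 10 11 11 11 13 13 11 11 11 11
190 14 16 15 13 13 14 14 12 11 11 10  9 10 16 19 19 16 10  8  9 10 11 10 11 12 12 11 11 11 11
191 14 16 15 13 13 15 13 11 10 11 10 10  9 11 13 13 11  8  7  9 10 10 10 10 11 11 11 12 11 11
192 15 15 14 13 14 15 13 11 10 10 11 11 10 10  9  8  8  7  8  9 10 11 11 11 11 11 11 11 11 11
193 16 15 13 13 14 14 12 10 10 11 10 10 10 10  9  7  7  7  7  9 10 10 11 11 11 12 11 11 11 11
194 16 15 13 13 15 12  9  9 10 10 10 10  9  8  8  7  7  7  8  9 10 10 11 11 11 11 12 11 11 11
195 15 14 13 14 15 12  8  8  8  8  8  8  8  7  7  7  7  7  9 10 10 10 11 11 12 11 11 12 11 11
196 15 13 13 14 14 12 10  9  8  8  8  7  8  7  7  7  7  7  9 10 10 11 13 13 12 12 11 11 11 11
```

The glass shows in the top view at about (341,184) against an expected (340.6,182.8). The grip shows no slip, and the arm is still. Handing in.

```bash
python3 -c "
from plant import workorder
print(workorder.job_done())"
```

```text
the job is handed in; nothing more can be done
None
```

I handed the job in at about 16 s: the clip holds the plate and backrest together. The mirror is held still with the glass about 9 cm in front of the dot, angled by calculation to show the camera the dot at mid-glass; I could not view that reflection, and handing in returned no verdict.

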